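# Check the lever stop of the button press

## Task

I have just reset the stop screw of the button press. Push its hand lever in with the backs of the fingers until it stops firmly, just short of the fixed bar, and let it spring all the way open again; then push it in to the stop a second time and keep it there, so that I can see the gap: the program finishes while holding the lever in. Do not pinch the lever, touch the bar or lean hard on the stop, and leave the other things on the counter where they are.

Things in the scene. Friction and masses are not known exactly. Their poses are not given: they have to be found in the camera images.
- press: flat, plier-like button press on an iron base plate 105 x 285 x 10 mm bolted to the counter. Origin: centre of the plate's underside. x (level) points from the hand lever across to the fixed bar, y along the bar towards the head with the jaws, z up. The head (90 mm wide, up to 92 mm high) fills y = +18 to +136 mm. Position and yaw vary
- press_lever (a joint): hand lever angle, rad: 0 fully open (its spring holds it there), grows as it goes in towards the bar, 0.36 = against the stop screw, parallel to the bar with a 9 mm gap. Open, it stands 0.36 rad from the bar, on the press's -x side. The spring pushes back with about 2 N at the start and 6 N at the stop (at lever_pad); let go, it opens by itself
- lever_pivot (a point): upright pivot of the hand lever, 60 mm above the counter, at x = 0, y = +60 mm of the press. The lever, a flat steel bar 14 mm thick and 24 mm high with a thin black sleeve, swings level about it (48 to 72 mm above the counter) and reaches 187 mm from it
- lever_pad (a point): the place to push: middle of the lever's sleeve on its outer face (the side away from the bar), 150 mm from the pivot and 60 mm above the counter. It moves with the lever; x points into the lever, square to its face, the way it is pushed, y along the lever towards the pivot, z up. It travels about 53 mm. At the stop a push of 8 to 25 N is plenty; over 35 N strains it
- bar: the fixed bar of the press, round steel, 20 mm thick and 136 mm long, level, 60 mm above the counter, on two iron posts. Same origin and axes as the press: its axis is the line x = +26 mm, z = 60 mm, from y = +6 to -130 mm
- button_stand: slotted wooden stand 160 x 44 mm with five black buttons, 53 mm high, loose on the counter; its origin is under its middle. Not part of the job
- bass_mechanism: brass segment of a rotary bass mechanism, 66 x 140 mm, 50 mm high, loose on the counter; its origin is under its middle. Not part of the job
- pewter_cup: dented pewter cup, 75 mm across, 72 mm high, loose on the counter; its origin is under its middle. Not part of the job
- awl: horn-handled awl, 135 mm long, lying along its x, loose on the counter; its origin is under its middle. Not part of the job
- stem_tin: low round tin of button stems, 68 mm across, 30 mm high, loose on the counter; its origin is under its middle. Not part of the job
- hammer: small hammer, 190 mm long, lying along its x, loose on the counter; its origin is under its middle. Not part of the job
- spanner: small flat spanner, 110 mm long, lying along its x, loose on the counter; its origin is under its middle. Not part of the job

How it is judged:
By the outcome, as a careful person would: the job done as asked, in the order asked, and still so for the second after the job is handed in, while the arm keeps its last pose, push and grip.
It also fails if it takes over 45 s, if anything falls off the work surface, if the arm or the gripper's body presses on something with over 40 N, if the wrist force passes 120 N, or if a joint passes its speed limit or range.

## Robot

A 7-joint arm with a two-finger parallel gripper is mounted at the origin on the work surface. World frame = base frame: x ahead of the robot, y to its left, z up, the work surface at z = 0. Lengths are in m, angles in rad, forces in N, time in s.
With the tool pointing down it reaches from about 0.425 to 0.875 m from the base axis. Payload 4.7 kg.
Tool frame: the origin (TCP) lies between the finger pads; the fingertips stand ctrl.tip_reach ahead of it and the grasp point (between the pads) lies 5 mm behind it (ctrl.tip_reach is the distance from the TCP to the fingertips, in m); z points along the fingers, y is the direction in which the jaws open and shut (so a half turn about z gives the same grasp; the last joint's range is limited). The gripper opens to 87 mm and grips with 3 to 60 N. Pads are 19 mm wide; open, the fingers measure 117 mm over their backs; the gripper's body (75 mm by 190 mm) begins 51 mm behind the grasp point.
Start: joints at [1.147, 0.321, -0.07, 1.45, 0.023, 1.371, -0.057], TCP at [0.276, -0.589, 0.237] pointing down, gripper open.
Joint ranges: [-2.86, 2.86], [-0.3, 2.09], [-1.38, 1.24], [0.06, 2.45], [-1.56, 4.7], [0.09, 2.05], [-2.69, 2.69]. Speed limits (rad/s): [2.57, 2.57, 3.14, 3.14, 3.14, 3.14, 3.14].

## Interface

Orientations are given as a rotation vector (axis times angle).
In Python, from bench import ctrl gives the robot as it stands.
- The arm moves only by the shell command python3 -m handwheel 'ROWS' [FORCE]. ROWS is JSON, a list of rows, each a list of 7 numbers: the shift along the tool's x, y, z in mm, then the turn, a rotation vector about the tool's x, y, z in rad, then the gripper's target within -1 to 1 (shut at 1, half-way at 0, fully open at -1). In form: [[dx, dy, dz, ax, ay, az, grip], ...]. A call has 1 to 12 rows; each row is the pose to reach, as a shift and turn from the pose commanded when the call began, along the tool's axes at that moment; what a row does not reach only later rows make up. A row lasts 1/8 s, in which the tool goes at most 62.5 mm and 10.7 degrees, less where a joint would pass 70% of its speed; a pose out of reach is approached as far as the arm can. A call with a gripper value outside its range is refused whole. The fingers move at their own pace and stop on an object; FORCE is the grip in N (left out, the last holds). Time passes only in rows, so rows that repeat a pose let the fingers close. It gives the time, the measured TCP pose, the force and the opening at its end, in the units of the state.
- ctrl.get_state(): the state, without advancing time (a new reading comes with each control period).
- ctrl.get_image(name): name is "side" or "top" or "wrist"; returns the picture (420x560x3 uint8, red, green, blue); there is no depth.
- ctrl.camera_model(name): a dict with "mtx" (3x3 intrinsics, pixels), "xyz" and "orientation" of the camera in the world. Camera axes: x right, y up, looking along -z (the intrinsics and any distortion apply to the point x, -y, -z); pixel columns grow to the right and rows downward; lengths in m; the calibration is good to about 2 mm. A picture is of the moment at which its call begins: read the wrist's pose just before it. camera_model takes no time and is no camera call; for the wrist camera it gives the pose at the moment of the call.
- ctrl.close_job(): hands the job in, once; it reports no verdict.
The state is a dict: "time": time; "joint_positions": joint angles; "qd": joint speeds; "joint_torque": joint torques, N m; "position": TCP position; "tool_rot": TCP orientation; "ft_force": force on the tool from outside, world axes, zero at the start; "torque": the same for the moment, N m; "grip_width": opening from 0.0 (shut) to 1.0 (fully open).
Only numpy, scipy, OpenCV 4.12 (cv2) and the standard library are available. Lean on these libraries where they do the work, as an engineer would, in place of code of your own. Each camera call takes 0.05 s, during which the arm holds its last target.

## Working session

There is one attempt and no reset: what is moved stays moved. The work goes in short steps, Python scripts to look and compute and a shell command to move; the robot and the scene stay as the last step left them, time stands still between calls to the robot, and variables do not carry over. Pictures are saved under pics/ and viewed, and the job is handed in when it is done.

```bash
mkdir -p pics; ls
python3 - <<'E'
from bench import ctrl
import cv2
s=ctrl.get_state()
print({k:(v if not hasattr(v,'tolist') else v.tolist()) for k,v in s.items()}, ctrl.tip_reach)
for n in("top","side","wrist"):
    m=ctrl.camera_model(n); print(n,m)
    cv2.imwrite(f"pics/{n}0.png",ctrl.get_image(n)[:,:,::-1])
E
```

```text
pics
{'time': 0.0, 'joint_positions': [1.147090981770029, 0.32183055945602795, -0.0700759168557729, 1.4516786606093557, 0.02258286620266666, 1.3707907934235075, -0.05691201785959601], 'qd': [0.0002849948505559338, 0.000107762243052196, -0.0004663929852804766, 0.0007192706039095448, 0.0018546518526155967, 9.874033410950947e-05, -0.0021304025554776274], 'joint_torque': [0.0001480435639678035, -49.12828803062439, -0.4037046991288662, -31.25346064567566, -0.06390874274075031, 0.043531281407922506, 0.0002014104893532931], 'position': [0.2753018720972266, -0.5882371322117844, 0.23545466495095002], 'tool_rot': [-3.064809837602377, -0.6818316085320034, 0.0007833237747545622], 'ft_force': [-0.4197976865852016, 0.4118376142890783, -0.04701246577618697], 'torque': [-0.023681487249149345, 0.03109949760483564, 0.06377746604044371], 'grip_width': 1.0005918541090821} 0.014
top {'mtx': array([[410.19666155,   0.        , 290.41153443],
       [  0.        , 410.19666155, 204.57692941],
       [  0.        ,   0.        ,   1.        ]]), 'xyz': array([0.48060062, 0.08145782, 1.02771188]), 'orientation': array([ 0.06115412, -0.08886327, -1.58455902])}
side {'mtx': array([[435.03427885,   0.        , 274.77344107],
       [  0.        , 435.03427885, 211.14961565],
       [  0.        ,   0.        ,   1.        ]]), 'xyz': array([0.33471829, 0.91741773, 0.67441163]), 'orientation': array([ 0.20997563, -1.35519655, -2.55706729])}
wrist {'mtx': array([[338.40434609,   0.        , 278.76133794],
       [  0.        , 338.40434609, 204.90847089],
       [  0.        ,   0.        ,   1.        ]]), 'xyz': array([ 0.34931898, -0.55402918,  0.38338457]), 'orientation': array([-0.26479237,  0.17087116, -1.12252483])}
```

View pics/top0.png

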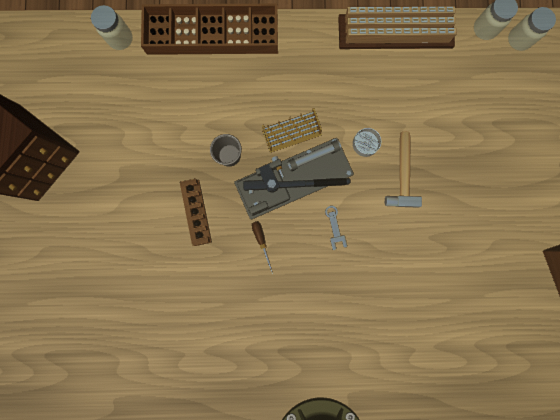

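View pics/side0.png

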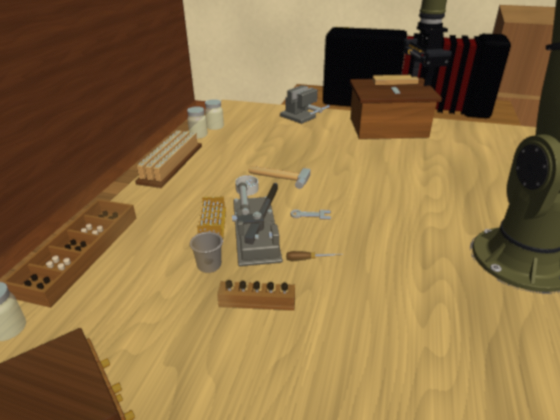

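View pics/wrist0.png

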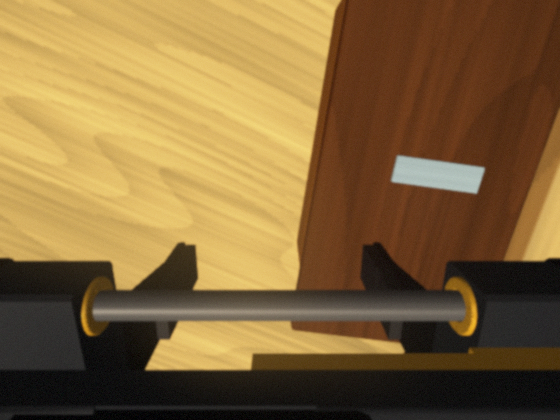

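Run:
```python
import cv2
i=cv2.imread("pics/top0.png")[125:230,220:370]
cv2.imwrite("pics/top0z.png",cv2.resize(i,None,fx=5.3,fy=5.3,interpolation=cv2.INTER_CUBIC))
i=cv2.imread("pics/side0.png")[165:275,210:310]
cv2.imwrite("pics/side0z.png",cv2.resize(i,None,fx=5.4,fy=5.4,interpolation=cv2.INTER_CUBIC))
```

```text
(no output)
```

View pics/top0z.png

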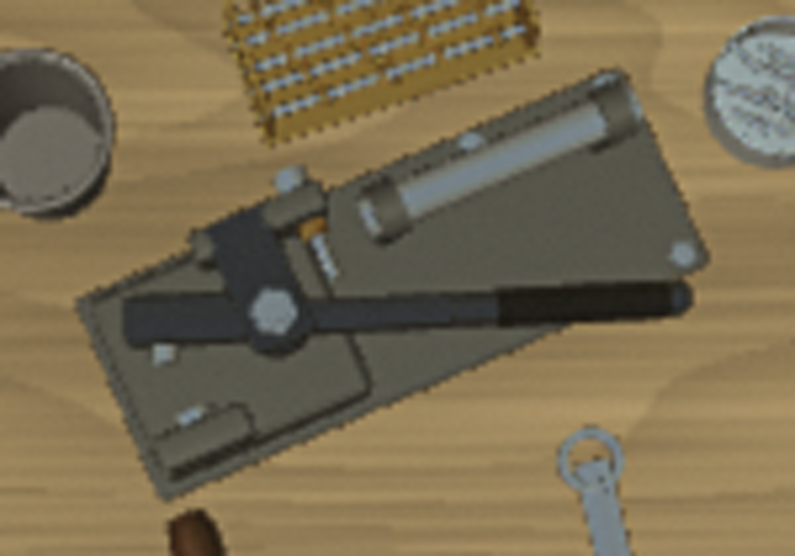

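View pics/side0z.png

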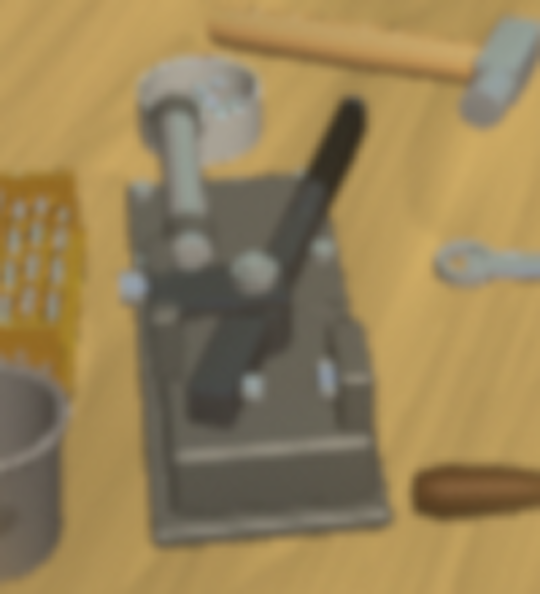

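```bash
cat > h.py <<'E'
import numpy as np
from scipy.spatial.transform import Rotation as R
from bench import ctrl
def ray(n,uv,z):
    m=ctrl.camera_model(n);K=m["mtx"];u,v=uv
    d=np.array([(u-K[0,2])/K[0,0],-(v-K[1,2])/K[1,1],-1.])
    d=R.from_rotvec(m["orientation"]).apply(d);o=m["xyz"]
    return o+d*(z-o[2])/d[2]
def proj(n,p):
    m=ctrl.camera_model(n);K=m["mtx"]
    c=R.from_rotvec(m["orientation"]).inv().apply(np.asarray(p)-m["xyz"])
    q=K@np.array([c[0],-c[1],-c[2]]);return q[:2]/q[2]
E
python3 - <<'E'
from h import *
np.set_printoptions(precision=4,suppress=True)
Z=lambda p:(p[0]/5.3+220-.4,p[1]/5.3+125-.4)
Zs=lambda p:(p[0]/5.4+210-.4,p[1]/5.4+165-.4)
c=np.array([ray("top",Z(p),.010) for p in [(622,70),(707,262),(167,499),(79,302)]])
print(c, "dims",[np.linalg.norm(c[i]-c[(i+1)%4]) for i in range(4)])
ctr=c.mean(0)[:2]
# y axis towards head: from right end to left end
y=(c[3]-c[0]+c[2]-c[1])[:2];y/=np.linalg.norm(y)
x=np.array([y[1],-y[0]])
print("ctr",ctr,"x",x,"y",y,"yaw",np.arctan2(x[1],x[0]))
piv=ctr+.06*y
print("pivot",piv,"bolt ray z.085",ray("top",Z((274,311)),.085), "side bolt",ray("side",Zs((255,270)),.085))
b=[ray("top",Z(p),.060)[:2] for p in((385,205),(615,112))]
bb=np.array(b);print("bar pts in press",[((q-ctr)@x,(q-ctr)@y) for q in bb])
for p,z in(((497,326),.072),((680,314),.072),((497,288),.072),((680,282),.072),((692,296),.06)):
    q=ray("top",Z(p),z)[:2];print("lever",p,q,"press",(q-ctr)@x,(q-ctr)@y)
# predicted
a=.36
d=-np.cos(a)*y-np.sin(a)*x   # along lever from pivot, open
n=np.cos(a)*x-np.sin(a)*y
for nm,P in(("tip",piv+.187*d),("pad",piv+.15*d-.007*n)):
    print(nm,P,"top zoom",[(proj("top",[*P,.06])-[219.6,124.6])*5.3])
print("tool", R.from_rotvec(ctrl.get_state()["tool_rot"]).as_matrix())
E
```

```text
[[ 0.7462 -0.0581  0.01  ]
 [ 0.6527 -0.096   0.01  ]
 [ 0.5438  0.1608  0.01  ]
 [ 0.6375  0.2016  0.01  ]] dims [np.float64(0.10091036807443463), np.float64(0.27895855780953205), np.float64(0.10218053991950746), np.float64(0.2815205660849655)]
ctr [0.6451 0.0521] x [0.9216 0.3882] y [-0.3882  0.9216] yaw 0.3987245380344965
pivot [0.6218 0.1074] bolt ray z.085 [0.6208 0.1077 0.085 ] side bolt [0.6216 0.1062 0.085 ]
bar pts in press [(np.float64(0.02718635354755985), np.float64(-0.005352781896228719)), (np.float64(0.024618829922311968), np.float64(-0.11843300512107034))]
lever (497, 326) [0.6147 0.0092] press -0.04464417011636479 -0.02777470383241765
lever (680, 314) [ 0.619  -0.0725] press -0.07238301395811085 -0.10464533994441037
lever (497, 288) [0.6318 0.0088] press -0.02907407675985524 -0.03472767994968448
lever (680, 282) [ 0.6334 -0.0729] press -0.05928843736498228 -0.11061973092953331
lever (692, 296) [ 0.6289 -0.08  ] press -0.06625043732674218 -0.1154719051420861
tip [ 0.629  -0.0795] top zoom [array([690.731, 295.649])]
pad [ 0.6206 -0.0428] top zoom [array([610.0028, 315.2492])]
tool [[ 0.9057  0.424  -0.0007]
 [ 0.424  -0.9057  0.0013]
 [-0.0001 -0.0015 -1.    ]]
```

```bash
cat >> h.py <<'E'
ctr=np.array([.6451,.0521]);YAW=.397
px=np.array([np.cos(YAW),np.sin(YAW)]);py=np.array([-px[1],px[0]])
piv=ctr+.06*py
def pad(a):  # pad point and normal at lever angle a
    al=YAW-.36+a; n=np.array([np.cos(al),np.sin(al)]); t=np.array([-n[1],n[0]])
    return piv-.15*t-.007*n, n, al
def st():
    s=ctrl.get_state(); return s
def target(a,back,z):
    P,n,al=pad(a); Q=P-n*back
    y=np.array([n[0],n[1],0]); zz=np.array([0,0,-1.]); x=np.cross(y,zz)
    return np.array([Q[0],Q[1],z]),np.column_stack([x,y,zz])
def rel(T,s=None):
    p,M=T; s=s or st(); M0=R.from_rotvec(s["tool_rot"]).as_matrix()
    return np.round(M0.T@(p-s["position"])*1000,1), np.round(R.from_matrix(M0.T@M).as_rotvec(),4)
E
python3 - <<'E'
from h import *
print(rel(target(0,.045,.235)),target(0,.045,.235))
E
```

```text
(array([ 502.5, -365.4,    1.2]), array([-1.40e-03, -8.00e-04, -1.17e+00])) (array([ 0.57548512, -0.04438739,  0.235     ]), array([[-0.03699156,  0.99931558,  0.        ],
       [ 0.99931558,  0.03699156,  0.        ],
       [ 0.        ,  0.        , -1.        ]]))
```

```bash
python3 -m handwheel '[[20,-15,0,0,0,-0.05,0],[70,-50,0,0,0,-0.16,1],[120,-87,0,0,0,-0.28,1],[170,-124,0,0,0,-0.40,1],[220,-160,0,0,0,-0.51,1],[270,-196,0,0,0,-0.63,1],[320,-233,0,0,0,-0.75,1],[370,-269,0,0,0,-0.86,1],[420,-305,0,0,0,-0.98,1],[460,-335,0,0,0,-1.07,1],[490,-356,0,0,0,-1.14,1],[502,-365,0,0,0,-1.17,1]]' 40
python3 - <<'E'
from h import *
s=st();print(s["time"],s["position"],s["ft_force"],s["grip_width"],rel(target(0,.045,.235)),rel(target(0,.045,.06)))
E
```

```text
time: 1.65
position: [0.5759, -0.0428, 0.2363]
tool_rot: [-2.174, -2.266, -0.001]
ft_force: [-0.6, -0.1, -0.9]
grip_width: 0.006
1.65 [ 0.575861   -0.04275678  0.23626434] [-0.61867057 -0.09316974 -0.90740551] 0.006420506101423843 (array([-1.6, -0.4,  1.3]), array([-0.0004, -0.0009,  0.0045])) (array([ -1.8,  -0.4, 176.3]), array([-0.0004, -0.0009,  0.0045]))
```

```bash
python3 -m handwheel '[[-1,0,30,0,0,0,1],[-2,0,75,0,0,0,1],[-2,0,120,0,0,0,1],[-2,0,155,0,0,0,1],[-2,0,170,0,0,0,1],[-2,0,176,0,0,0,1],[-2,0,176,0,0,0,1]]'
python3 - <<'E'
from h import *
import cv2
s=st();print(s["time"],s["position"],s["ft_force"],rel(target(0,.045,.06)),rel(target(0,.020,.06)))
for n in("top","wrist","side"): 
    i=ctrl.get_image(n)[:,:,::-1]; cv2.imwrite(f"pics/{n}1.png",i)
    if n=="top":i=i[125:250,220:370]
    if n=="side":i=i[150:290,200:340]
    if n!="wrist": cv2.imwrite(f"pics/{n}1z.png",cv2.resize(i,None,fx=4.2,fy=4.2,interpolation=cv2.INTER_CUBIC))
E
```

```text
time: 2.52
position: [0.5762, -0.0477, 0.0614]
tool_rot: [2.18, 2.261, 0.001]
ft_force: [-0.0, -0.2, -0.2]
grip_width: 0.007
2.525 [ 0.57617579 -0.04767529  0.06139538] [-0.02474701 -0.18595891 -0.18806819] (array([ 3.3, -0.6,  1.4]), array([ 0.0012,  0.0005, -0.0005])) (array([ 3.3, 24.4,  1.4]), array([ 0.0012,  0.0005, -0.0005]))
```

View pics/wrist1.png

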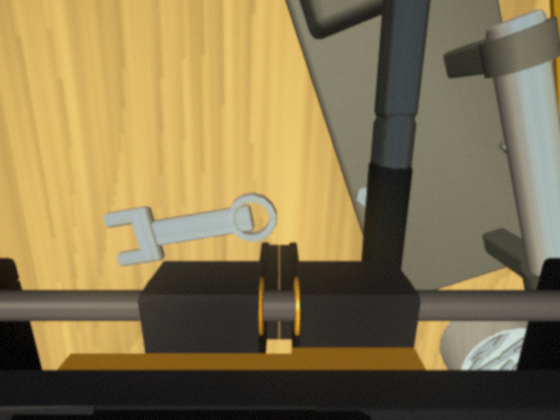

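View pics/top1z.png

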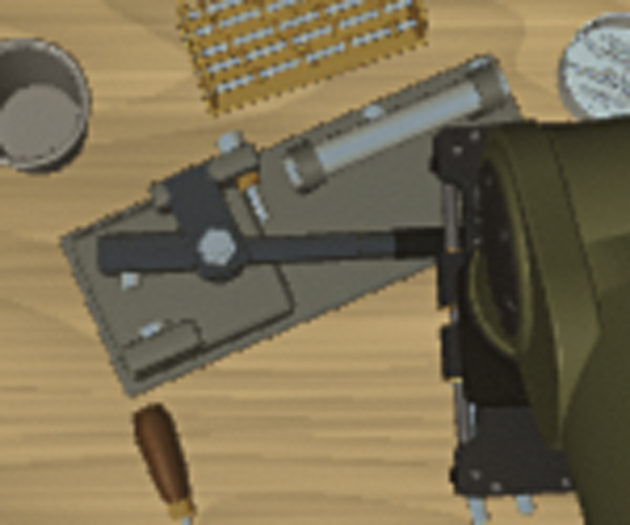

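View pics/side1z.png

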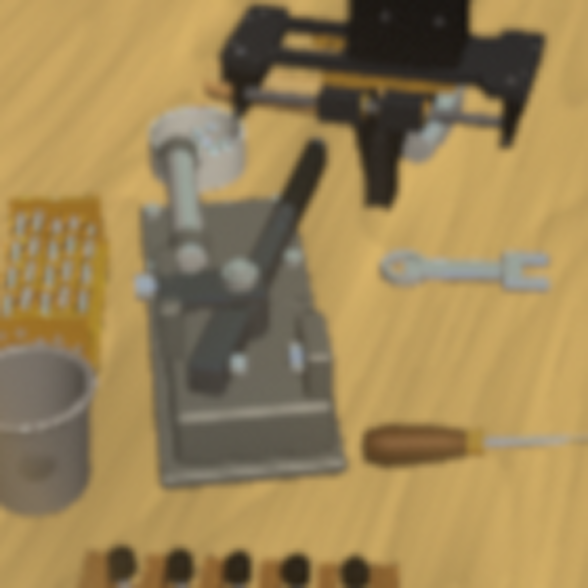

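```bash
python3 -m handwheel '[[1,6,0,0,0,0,1],[2,14,1,0,0,0,1],[3,20,1,0,0,0,1],[3,24,1,0,0,0,1],[3,24,1,0,0,0,1]]'
python3 - <<'E'
from h import *
s=st();print(s["time"],s["position"],s["ft_force"],s["torque"],rel(target(0,.020,.06)),rel(target(0,.015,.06)))
E
```

```text
time: 3.3
position: [0.5997, -0.0433, 0.0594]
tool_rot: [-2.18, -2.262, -0.0]
ft_force: [-0.2, -0.9, 0.0]
grip_width: 0.002
3.3 [ 0.59965167 -0.04331563  0.05939442] [-0.21076581 -0.91745068  0.02131444] [ 0.05752244 -0.08806368  0.01841665] (array([-0.2,  0.8, -0.6]), array([-0.0001, -0.0002,  0.0002])) (array([-0.2,  5.8, -0.6]), array([-0.0001, -0.0002,  0.0002]))
```

Run:
```python
from h import *
for a in(0,.06,.12,.18,.24,.3,.33,.36): print(a,rel(target(a,.015,.06)))
```

```text
0 (array([-0.2,  5.8, -0.6]), array([-0.0001, -0.0002,  0.0002]))
0.06 (array([-1.2, 14.8, -0.6]), array([-0.0001, -0.0002, -0.0598]))
0.12 (array([-1.7, 23.9, -0.6]), array([-1.000e-04, -2.000e-04, -1.198e-01]))
0.18 (array([-1.7, 33. , -0.6]), array([-1.000e-04, -2.000e-04, -1.798e-01]))
0.24 (array([-1.1, 42.1, -0.6]), array([-1.000e-04, -2.000e-04, -2.398e-01]))
0.3 (array([ 0. , 51.1, -0.6]), array([-1.000e-04, -2.000e-04, -2.998e-01]))
0.33 (array([ 0.8, 55.6, -0.6]), array([-1.000e-04, -2.000e-04, -3.298e-01]))
0.36 (array([ 1.7, 60.1, -0.6]), array([-1.000e-04, -2.000e-04, -3.598e-01]))
```

Push slowly to about 0.24 rad first and check the force.

```bash
python3 -m handwheel '[[0,3,0,0,0,0,1],[0,6,0,0,0,0,1],[-1,10,0,0,0,-0.03,1],[-1,15,0,0,0,-0.06,1],[-2,19,0,0,0,-0.09,1],[-2,24,0,0,0,-0.12,1],[-2,28,0,0,0,-0.15,1],[-2,33,0,0,0,-0.18,1],[-2,38,0,0,0,-0.21,1],[-1,42,0,0,0,-0.24,1],[-1,42,0,0,0,-0.24,1]]'
python3 - <<'E'
from h import *
import cv2
s=st();print(s["time"],s["position"],s["ft_force"],s["torque"],s["grip_width"]);M=R.from_rotvec(s["tool_rot"]).as_matrix();print("tool f",M.T@s["ft_force"])
for a in(.24,.3,.33,.36,.38): print(a,rel(target(a,.015,.06)))
for n in("top","wrist","side"): 
    i=ctrl.get_image(n)[:,:,::-1]
    cv2.imwrite(f"pics/{n}2.png",i)
    if n=="side": cv2.imwrite(f"pics/{n}2z.png",cv2.resize(i[150:290,200:340],None,fx=4.2,fy=4.2,interpolation=cv2.INTER_CUBIC))
E
```

```text
time: 4.68
position: [0.6415, -0.0429, 0.0594]
tool_rot: [-1.893, -2.507, 0.0]
ft_force: [-4.5, 1.8, 2.8]
grip_width: 0.007
4.675 [ 0.64147442 -0.04289899  0.05941704] [-4.48978701  1.81663599  2.79408311] [ 0.25013243  0.83570203 -0.01070427] 0.006734711026649353
tool f [ 2.9770474  -3.82156762 -2.79250136]
0.24 (array([-0. ,  0.3, -0.6]), array([-0.0004, -0.    ,  0.0005]))
0.3 (array([-1.1,  9.3, -0.6]), array([-0.0004, -0.    , -0.0595]))
0.33 (array([-1.4, 13.9, -0.6]), array([-0.0004, -0.0001, -0.0895]))
0.36 (array([-1.6, 18.4, -0.6]), array([-4.000e-04, -1.000e-04, -1.195e-01]))
0.38 (array([-1.7, 21.4, -0.6]), array([-4.000e-04, -1.000e-04, -1.395e-01]))
```

View pics/wrist2.png

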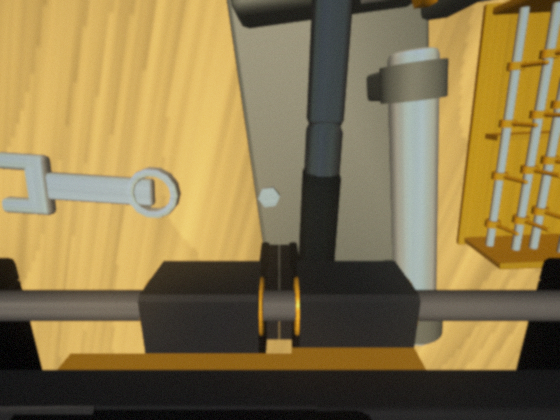

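View pics/side2z.png

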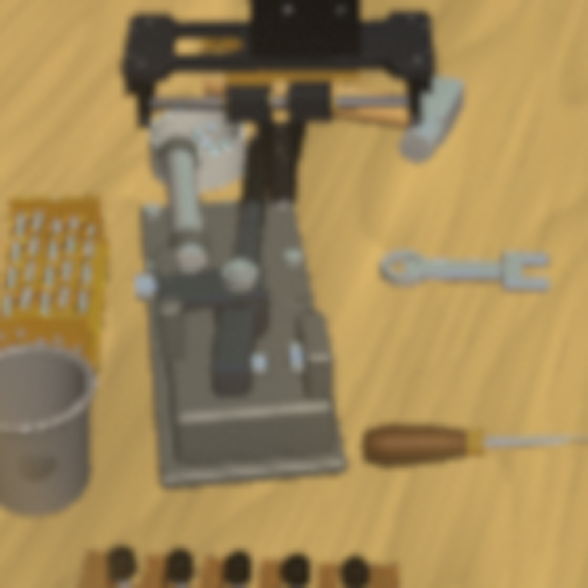

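```bash
python3 -m handwheel '[[0,4,0,0,0,-0.03,1],[-1,9,0,0,0,-0.06,1],[-1,12,0,0,0,-0.08,1],[-1,15,0,0,0,-0.10,1],[-1,16,0,0,0,-0.107,1],[-1,16,0,0,0,-0.107,1]]'
cat > f.py <<'E'
from h import *
s=st();M=R.from_rotvec(s["tool_rot"]).as_matrix();print(round(s["time"],2),s["position"],"tool f",np.round(M.T@s["ft_force"],1),"tq",np.round(s["torque"],2),s["grip_width"])
for a in(.33,.36): print(a,rel(target(a,.015,.06)))
E
python3 f.py
```

```text
time: 5.58
position: [0.6566, -0.04, 0.0594]
tool_rot: [-1.756, -2.604, 0.002]
ft_force: [-6.1, 0.7, 2.8]
grip_width: -0.001
5.58 [ 0.65661636 -0.04000775  0.05942781] tool f [ 3.  -5.4 -2.8] tq [ 0.12  1.04 -0.  ] -0.0005941450254092583
0.33 (array([ 0.1, -1.5, -0.6]), array([-0.0014,  0.0003,  0.017 ]))
0.36 (array([-0.6,  3. , -0.6]), array([-0.0014,  0.0003, -0.013 ]))
```

```bash
python3 -m handwheel '[[0,1,0,0,0,-0.005,1],[0,2,0,0,0,-0.013,1],[0,2,0,0,0,-0.013,1]]'; python3 f.py
```

```text
time: 5.95
position: [0.6585, -0.0396, 0.0595]
tool_rot: [-1.74, -2.615, 0.002]
ft_force: [-5.1, 0.3, 3.2]
grip_width: 0.007
5.95 [ 0.65846625 -0.03955533  0.05945016] tool f [ 2.3 -4.6 -3.2] tq [ 0.07  0.98 -0.04] 0.0071692934103262
0.33 (array([ 0.4, -3.4, -0.5]), array([-0.0015,  0.0007,  0.0298]))
0.36 (array([-0.3,  1.1, -0.6]), array([-0.0015,  0.0006, -0.0002]))
```

```bash
python3 -m handwheel '[[0,1,0,0,0,0,1],[0,1,0,0,0,0,1]]'; python3 f.py;python3 -m handwheel '[[0,1,0,0,0,0,1],[0,1,0,0,0,0,1]]'; python3 f.py
```

```text
time: 6.2
position: [0.6593, -0.0393, 0.0594]
tool_rot: [-1.74, -2.615, 0.003]
ft_force: [-6.4, 0.0, 2.5]
grip_width: 0.003
6.2 [ 0.65933794 -0.0392636   0.05944647] tool f [ 2.5 -5.9 -2.4] tq [-0.    1.05 -0.02] 0.00345859180270992
0.33 (array([ 0.5, -4.3, -0.5]), array([-0.0016,  0.0007,  0.0296]))
0.36 (array([-0.2,  0.2, -0.6]), array([-0.0016,  0.0007, -0.0004]))
time: 6.45
position: [0.6602, -0.0389, 0.0594]
tool_rot: [-1.74, -2.615, 0.003]
ft_force: [-5.7, 0.1, 3.0]
grip_width: 0.007
6.45 [ 0.66022467 -0.03893829  0.05942834] tool f [ 2.3 -5.2 -3. ] tq [0.01 1.04 0.04] 0.007125557638645392
0.33 (array([ 0.5, -5.2, -0.6]), array([-0.0017,  0.0007,  0.0296]))
0.36 (array([-0.2, -0.7, -0.6]), array([-0.0017,  0.0007, -0.0004]))
```

```bash
for k in 1; do python3 -m handwheel '[[0,1,0,0,0,0,1],[0,1,0,0,0,0,1]]'; python3 f.py; done; python3 -m handwheel '[[0,1,0,0,0,0,1],[0,1,0,0,0,0,1]]'; python3 f.py
```

```text
time: 6.7
position: [0.6611, -0.0386, 0.0594]
tool_rot: [-1.74, -2.615, 0.003]
ft_force: [-6.1, 0.5, 2.9]
grip_width: 0.01
6.7 [ 0.66108638 -0.0385708   0.05938941] tool f [ 2.9 -5.5 -2.9] tq [-0.    1.07  0.01] 0.010047106381691906
0.33 (array([ 0.5, -6.2, -0.6]), array([-0.0019,  0.0007,  0.0297]))
0.36 (array([-0.2, -1.7, -0.6]), array([-0.0019,  0.0007, -0.0003]))
time: 6.95
position: [0.662, -0.0383, 0.0594]
tool_rot: [-1.74, -2.615, 0.003]
ft_force: [-6.2, -0.5, 3.0]
grip_width: 0.007
6.95 [ 0.66201747 -0.03828485  0.05943532] tool f [ 2.  -5.9 -3. ] tq [-0.07  1.17  0.05] 0.006764704505238709
0.33 (array([ 0.6, -7.1, -0.6]), array([-0.0019,  0.0008,  0.0296]))
0.36 (array([-0.1, -2.7, -0.6]), array([-0.0019,  0.0008, -0.0004]))
```

```bash
python3 -m handwheel '[[0,1,0,0,0,0,1],[0,1,0,0,0,0,1]]'; python3 f.py
python3 - <<'E'
from h import *
import cv2
i=ctrl.get_image("side")[:,:,::-1]; cv2.imwrite("pics/side3.png",i)
a=cv2.resize(i[150:290,220:320],None,fx=4.2,fy=4.2,interpolation=cv2.INTER_CUBIC)
w=ctrl.get_image("wrist")[:,:,::-1]
cv2.imwrite("pics/w3.png",w); cv2.imwrite("pics/side3z.png",a)
E
```

```text
time: 7.2
position: [0.6629, -0.038, 0.0594]
tool_rot: [-1.74, -2.615, 0.003]
ft_force: [-7.1, -0.3, 3.7]
grip_width: 0.004
7.2 [ 0.66287249 -0.03796849  0.05941403] tool f [ 2.4 -6.7 -3.6] tq [-0.03  1.17 -0.02] 0.0042238625479665256
0.33 (array([ 0.7, -8.1, -0.6]), array([-0.0021,  0.0009,  0.0296]))
0.36 (array([-0.1, -3.6, -0.6]), array([-0.0021,  0.0008, -0.0004]))
```

View pics/w3.png

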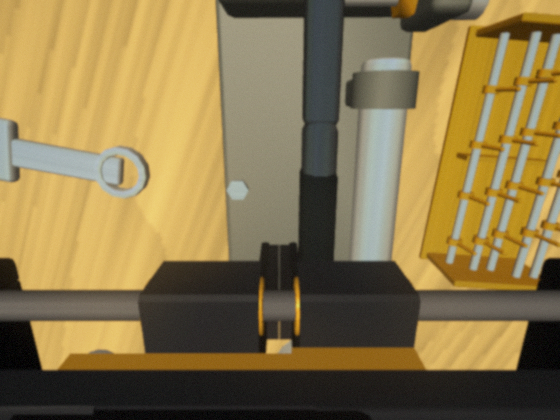

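View pics/side3z.png

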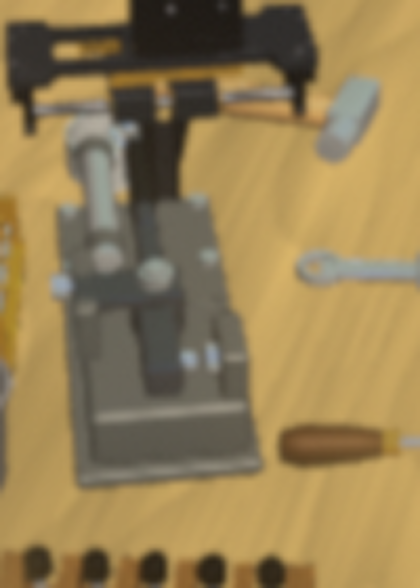

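```bash
python3 -m handwheel '[[0,1,0,0,0,0,1],[0,1,0,0,0,0,1]]'; python3 f.py; python3 -m handwheel '[[0,1,0,0,0,0,1],[0,1,0,0,0,0,1]]'; python3 f.py
```

```text
time: 7.55
position: [0.6632, -0.0379, 0.0594]
tool_rot: [-1.74, -2.614, 0.005]
ft_force: [-8.2, -0.6, 4.5]
grip_width: 0.003
7.55 [ 0.66319974 -0.03786311  0.05940222] tool f [ 2.6 -7.8 -4.4] tq [-0.22  1.51  0.02] 0.0030583826370772
0.33 (array([ 0.7, -8.4, -0.6]), array([-0.0035,  0.0008,  0.0294]))
0.36 (array([-0. , -3.9, -0.6]), array([-0.0036,  0.0008, -0.0006]))
time: 7.8
position: [0.6634, -0.0378, 0.0594]
tool_rot: [-1.739, -2.613, 0.007]
ft_force: [-9.2, -1.3, 6.7]
grip_width: 0.004
7.8 [ 0.66338301 -0.03778524  0.05940474] tool f [ 2.4 -9.  -6.7] tq [-0.26  1.94  0.02] 0.004224450086392194
0.33 (array([ 0.7, -8.6, -0.6]), array([-0.0053,  0.0007,  0.0293]))
0.36 (array([-0. , -4.1, -0.6]), array([-0.0053,  0.0006, -0.0007]))
```

```bash
python3 -m handwheel '[[0,1,0,0,0,0,1],[0,2,0,0,0,0,1],[0,2,0,0,0,0,1]]'; python3 f.py
```

```text
time: 8.18
position: [0.6637, -0.0376, 0.0593]
tool_rot: [-1.738, -2.611, 0.012]
ft_force: [-15.1, -2.3, 9.5]
grip_width: 0.008
8.18 [ 0.66372735 -0.03762776  0.05933383] tool f [  3.7 -14.9  -9.4] tq [-0.41  2.74  0.02] 0.0077914830200509514
0.33 (array([ 0.7, -9. , -0.6]), array([-0.0089,  0.0005,  0.029 ]))
0.36 (array([-0.1, -4.5, -0.6]), array([-0.0089,  0.0003, -0.001 ]))
```

Run:
```python
from h import *
for a,b in((.3,.015),(.24,.015),(.18,.017),(.12,.02),(.06,.025),(0,.03)): print(a,rel(target(a,b,.06)))
```

```text
0.3 (array([  1.5, -13.4,  -0.5]), array([-0.0089,  0.0006,  0.059 ]))
0.24 (array([  3.6, -22.3,  -0.5]), array([-0.0089,  0.0009,  0.119 ]))
0.18 (array([  6.6, -33. ,  -0.4]), array([-0.0089,  0.0011,  0.179 ]))
0.12 (array([ 10.6, -44.4,  -0.3]), array([-0.0089,  0.0014,  0.239 ]))
0.06 (array([ 16. , -57.4,  -0.2]), array([-0.0088,  0.0017,  0.299 ]))
0 (array([ 22.5, -70. ,  -0. ]), array([-0.0088,  0.0019,  0.359 ]))
```

```bash
python3 -m handwheel '[[0,-4,0,0,0,0,1],[1,-9,0,0,0,0.02,1],[2,-17,0,0,0,0.06,1],[4,-26,0,0,0,0.12,1],[7,-37,0,0,0,0.18,1],[11,-48,0,0,0,0.24,1],[16,-61,0,0,0,0.30,1],[22,-73,0,0,0,0.36,1],[22,-73,0,0,0,0.36,1],[22,-73,0,0,0,0.36,1]]'
python3 - <<'E'
from h import *
import cv2
s=st();print(s["time"],s["position"],s["ft_force"],rel(target(0,.03,.06)))
i=ctrl.get_image("side")[:,:,::-1]; cv2.imwrite("pics/side4.png",i)
cv2.imwrite("pics/side4z.png",cv2.resize(i[150:290,200:340],None,fx=4.2,fy=4.2,interpolation=cv2.INTER_CUBIC))
cv2.imwrite("pics/w4.png",ctrl.get_image("wrist")[:,:,::-1])
cv2.imwrite("pics/t4.png",cv2.resize(ctrl.get_image("top")[125:250,220:370,::-1],None,fx=4.2,fy=4.2,interpolation=cv2.INTER_CUBIC))
E
```

```text
time: 9.43
position: [0.5927, -0.0434, 0.06]
tool_rot: [2.178, 2.261, 0.003]
ft_force: [-0.1, -0.6, 0.0]
grip_width: 0.008
9.425 [ 0.59273537 -0.04341027  0.0599908 ] [-0.09431242 -0.57351454  0.04200886] (array([-0.3, -2.3, -0. ]), array([0.0026, 0.0003, 0.0005]))
```

View pics/side4z.png

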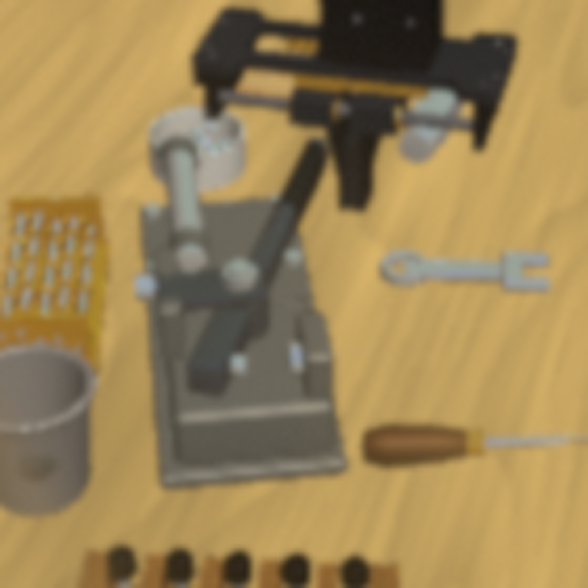

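View pics/t4.png

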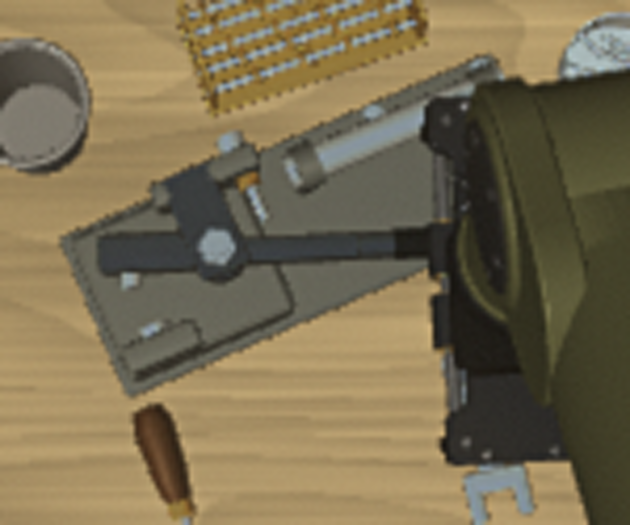

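View pics/w4.png

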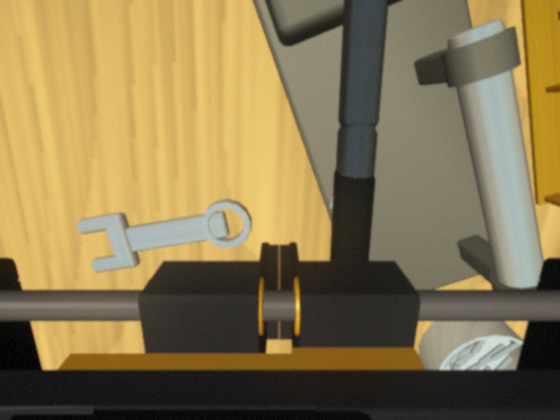

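Run:
```python
from h import *
for a,b in((0,.015),(.06,.012),(.12,.012),(.18,.012),(.24,.012),(.3,.012),(.33,.012),(.36,.012),(.36,.0065)): print(a,rel(target(a,b,.06)))
```

```text
0 (array([-0.5, 13.3, -0.4]), array([ 0.0011, -0.0001,  0.0003]))
0.06 (array([-1.4, 25.3, -0.4]), array([ 0.0011, -0.0001, -0.0597]))
0.12 (array([-1.7, 34.4, -0.4]), array([ 0.0011, -0.    , -0.1197]))
0.18 (array([-1.5, 43.4, -0.3]), array([ 0.0011, -0.    , -0.1797]))
0.24 (array([-0.8, 52.5, -0.3]), array([ 0.0011,  0.    , -0.2397]))
0.3 (array([ 0.5, 61.4, -0.3]), array([ 1.100e-03,  1.000e-04, -2.997e-01]))
0.33 (array([ 1.4, 65.9, -0.3]), array([ 1.100e-03,  1.000e-04, -3.297e-01]))
0.36 (array([ 2.4, 70.3, -0.3]), array([ 1.100e-03,  1.000e-04, -3.597e-01]))
0.36 (array([ 4.3, 75.5, -0.3]), array([ 1.100e-03,  1.000e-04, -3.597e-01]))
```

```bash
python3 -m handwheel '[[0,6,0,0,0,0,1],[0,13,0,0,0,0,1],[-1,19,0,0,0,-0.03,1],[-1,25,0,0,0,-0.06,1],[-2,34,0,0,0,-0.12,1],[-2,43,0,0,0,-0.18,1],[-1,52,0,0,0,-0.24,1],[0,59,0,0,0,-0.28,1],[1,63,0,0,0,-0.31,1],[1,66,0,0,0,-0.33,1],[2,69,0,0,0,-0.36,1],[2,69,0,0,0,-0.36,1]]'; python3 f.py
```

```text
time: 11.08
position: [0.6592, -0.0384, 0.0594]
tool_rot: [-1.737, -2.615, 0.003]
ft_force: [-5.9, 0.6, 3.9]
grip_width: 0.008
11.07 [ 0.65920492 -0.03839613  0.05936603] tool f [ 2.8 -5.2 -3.9] tq [ 0.17  1.11 -0.08] 0.008162568747737015
0.33 (array([-0.4, -4.5, -0.6]), array([-0.0029, -0.0011,  0.0312]))
0.36 (array([-1.1, -0. , -0.6]), array([-0.0029, -0.0011,  0.0012]))
```

```bash
python3 -m handwheel '[[0,2,0,0,0,0,1],[0,4,0,0,0,0,1],[0,6,0,0,0,0,1],[0,6,0,0,0,0,1]]'; python3 f.py; python3 -m handwheel '[[0,1,0,0,0,0,1],[0,2,0,0,0,0,1],[0,2,0,0,0,0,1]]'; python3 f.py
```

```text
time: 11.58
position: [0.663, -0.037, 0.0593]
tool_rot: [-1.736, -2.612, 0.008]
ft_force: [-10.7, -0.4, 7.7]
grip_width: 0.003
11.57 [ 0.66304218 -0.03697323  0.05932696] tool f [  3.8 -10.1  -7.6] tq [-0.14  1.95  0.06] 0.002960356570923435
0.33 (array([-0.2, -8.6, -0.6]), array([-0.0071, -0.0011,  0.0306]))
0.36 (array([-0.9, -4.1, -0.6]), array([-0.0071, -0.0012,  0.0006]))
time: 11.95
position: [0.6634, -0.0368, 0.0593]
tool_rot: [-1.736, -2.61, 0.013]
ft_force: [-14.7, -2.1, 11.6]
grip_width: 0.007
11.95 [ 0.66338656 -0.036848    0.05930738] tool f [  3.7 -14.5 -11.5] tq [-0.32  2.9   0.06] 0.007442738928327984
0.33 (array([-0.2, -9. , -0.6]), array([-0.0106, -0.0012,  0.0302]))
0.36 (array([-0.9, -4.5, -0.6]), array([-0.0106, -0.0014,  0.0002]))
```

```bash
python3 -m handwheel '[[0,0,0,0,0,0,1],[0,0,0,0,0,0,1],[0,0,0,0,0,0,1],[0,0,0,0,0,0,1],[0,0,0,0,0,0,1],[0,0,0,0,0,0,1]]'; python3 f.py
python3 - <<'E'
from h import *
import cv2
cv2.imwrite("pics/w5.png",ctrl.get_image("wrist")[:,:,::-1])
cv2.imwrite("pics/t5.png",ctrl.get_image("top")[:,:,::-1])
i=ctrl.get_image("side")[:,:,::-1]
cv2.imwrite("pics/side5z.png",cv2.resize(i[150:290,200:340],None,fx=4.2,fy=4.2,interpolation=cv2.INTER_CUBIC))
E
```

```text
time: 12.7
position: [0.6634, -0.0369, 0.0593]
tool_rot: [-1.736, -2.61, 0.012]
ft_force: [-14.7, -1.6, 11.1]
grip_width: 0.007
12.7 [ 0.66336182 -0.03686225  0.05928684] tool f [  4.2 -14.3 -10.9] tq [-0.32  2.86  0.07] 0.006554307704416914
0.33 (array([-0.2, -8.9, -0.6]), array([-0.0105, -0.0012,  0.0302]))
0.36 (array([-0.9, -4.5, -0.7]), array([-0.0105, -0.0014,  0.0002]))
```

View pics/w5.png

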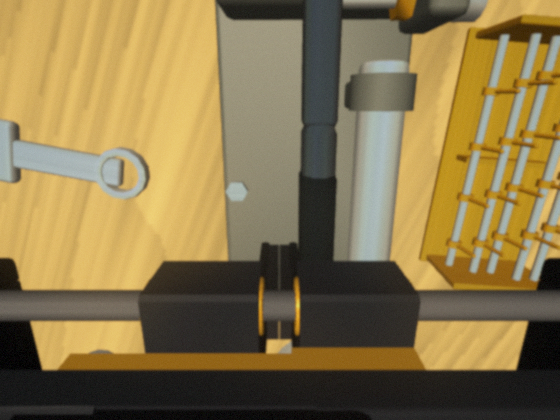

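View pics/t5.png

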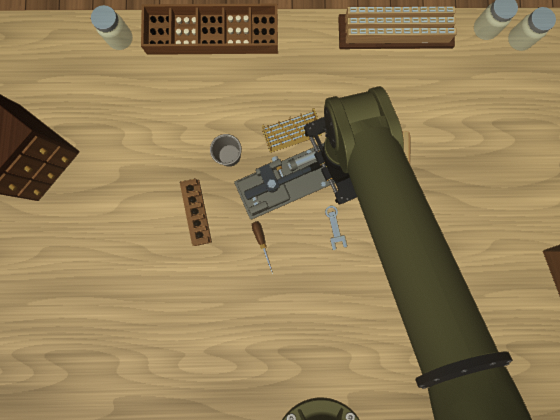

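View pics/side5z.png

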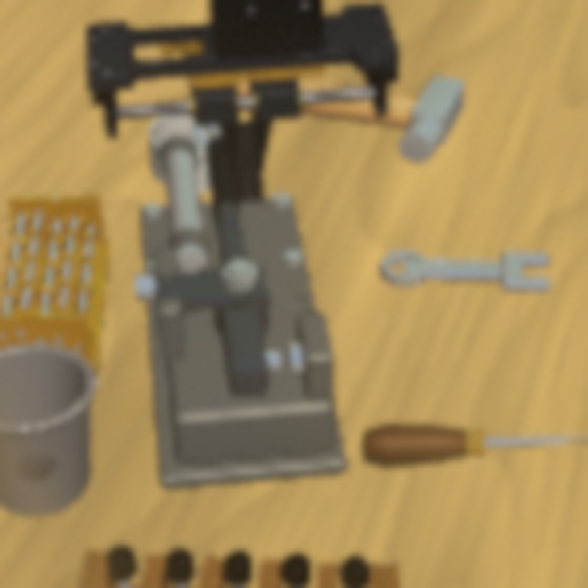

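The wrist picture shows the lever (columns 300–335) parallel to the bar (columns 352–390), with a clear gap between them. The force is steady at about 14 N, and the other items sit at the same pixels as at the start.

Run:
```python
from bench import ctrl
print(ctrl.close_job()); print(ctrl.get_state()["time"])
```

```text
the job is handed in; nothing more can be done
None
the job is handed in; nothing more can be done
```

I pushed the lever in to the stop with the back of the shut fingers and let it spring fully open, which the pictures showed. I then pushed it in again and handed the job in after about 13 s, still holding it there.

- **Holding force:** the push was about 14–15 N at both stops, and steady for 0.75 s before I handed in. Each time the finger stopped within about 0.5 mm of the same place.
- **Gap:** the last wrist picture shows the lever parallel to the bar with a gap I put at about 8–9 mm by eye. Nothing was touching the bar, and nothing was pinched.
- **Other things:** every item I could see was where it started. The arm hid the stem tin and most of the hammer in the last top view. The hammer looked unmoved in the side view, but I could not confirm the tin there.

**Disagreements:**
- The stop came about 4.5 mm further along the push than I had calculated, most likely because the shut fingers are thinner there than the 15 mm I assumed, so I found it by the rise in force.
- The wrist also read about 11 N upwards while holding; I put this down to friction and a slight tilt (about 0.01 rad) of the tool under load.

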